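# Pass the vial rack through the gated chute

## Task

Swing the spring-loaded gate of the chute open by its lever and, while one fingertip keeps holding it open, push the vial rack along the chute past the gate with the other finger, until the rack stands home against the end stop; then let the gate swing shut behind it. Do not shove the gate open with the rack, do not lift or tip the rack, and leave the things standing around alone.

Things in the scene. Friction and masses are not known exactly. Their poses are not given: they have to be found in the camera images.
- chute: Fixed aluminium channel on the worktop, open on top and at its near end. x: along it in the direction of travel, y: left, z up. Origin: centre line, worktop height, beside the gate's pivot. Floor 5 mm thick; walls 5 mm thick, 22 mm high over the worktop, inner faces at y = +26 and -26 mm. It runs from x = -105 mm (open) to the end stop's inner face at x = +140 mm; the stop is 22 mm high.
- gate_pivot (a point): Upright hinge axis of the gate, outside the chute's left wall, at x 0, y +37 mm in the chute's frame; the point is at mid height of the gate bar, 36 mm over the worktop. Axes as the chute's. The gate: one straight steel bar 10 mm thick, 26 to 46 mm over the worktop (above the walls): lever 140 mm to one side of the pivot, blade 63 mm to the other. Lug and pin below stay within y = 42 mm.
- gate (a joint): Gate angle, rad: 0 shut, 1.05 bar parallel to the chute (fully clear), 1.2 limit. Shut, the blade slants across the chute, from the pivot 60 degrees right of the travel; the lever points out left and back. Opening is counter-clockwise from above: the lever comes back and in, to lie outside the left wall, outer face at y = 42 mm. A spring (0.05 Nm shut, 0.11 open) shuts it when let go; no latch.
- lever_end (a point): End of the gate's lever, on the bar's middle line, 140 mm from the pivot, 36 mm over the worktop; moves with the gate. Its axes turn with the gate and are the chute's when the gate is shut.
- rack: Low white rack with twelve small capped vials fixed in it, 64 mm long (x) by 46 mm wide (y), flat end walls 34 mm high, 0.18 kg. Origin: centre of its underside, which rests on the chute's floor 5 mm over the worktop. Axes as the chute's. It stands loose in the chute before the gate, its rear 74 to 88 mm before the pivot.
- crucible: Bystander: white lidded crucible 45 x 45 x 46 mm, origin under its centre, right of the chute.
- ball_lid: Bystander: flat round lid with a black ball knob, 54 x 54 x 27 mm, origin under its centre, right of the chute's near end.
- dropper: Bystander: dropper bottle 35 x 36 x 104 mm, origin under its centre, right of the chute's far end.
- petri: Bystander: covered petri dish 80 x 80 x 17 mm, origin under its centre, right of the chute, beyond the crucible.

How it is judged:
By the outcome, as a careful person would: the job done as asked, in the order asked, and still so for the second after the job is handed in, with the robot touching nothing.
It also fails if it takes over 46 s, if anything falls off the work surface, if the arm or the gripper's body presses on something with over 40 N, if the wrist force passes 120 N, or if a joint passes its speed limit or range.

## Robot

A 6-joint arm with a two-finger parallel gripper is mounted at the origin on a cart in front of the work surface, level with it; the furniture and walls round the work are solid. World frame = base frame: x ahead of the robot, y to its left, z up, the work surface at z = 0. Lengths are in mm, angles in degrees, forces in N, time in s.
With the tool pointing down it reaches from about 300 to 850 mm from the base axis. Payload 4.2 kg.
Tool frame: the origin (TCP) lies at the very end of the fingers, on their centre line; the grasp point (between the pads) lies 19 mm behind it (env.grip_depth is the distance from the TCP to the grasp point, in mm); z points along the fingers, y is the line along which they close (so a half turn about z gives the same grasp; the last joint's range is limited). The gripper opens to 91 mm and grips with 3 to 60 N. Pads are 32 mm wide; open, the fingers measure 118 mm over their backs; the gripper's body (76 mm by 178 mm) begins 60 mm behind the grasp point.
Start: joints at [72.135, 18.312, 89.639, -0, 72.044, -1.146], TCP at [165.416, 550.709, 213.976] pointing down, gripper open.
Joint ranges: [-177.97, 177.97], [-48.28, 115.42], [12.27, 149.76], [-77.06, 257.06], [2.81, 150.46], [-146.56, 146.56]. Speed limits (degrees/s): [147.25, 147.25, 180, 180, 180, 180].

## Interface

Orientations are given as [roll, pitch, yaw] about the fixed x, y, z axes, in that order (R = Rz(yaw) Ry(pitch) Rx(roll)).
In Python, from workcell import env, cams gives the robot as it stands.
- The arm moves only by the tool apply_moves, never from a script. Its argument "deltas" is a list of rows, each a list of 5 numbers: the shift along the tool's x, y, z in m, then the turn about the tool's z in rad, then the opening, from -1 (shut) to 1 (fully open), so that 0 is half open. In form: [[tx, ty, tz, roll, gripper], ...]. A call has 1 to 5 rows; each row is the pose to reach, as a shift and turn from the pose commanded when the call began, along the tool's axes at that moment; what a row does not reach only later rows make up. A row lasts 1/10 s, in which the tool goes at most 50 mm and 8.59 degrees, less where a joint would pass 70% of its speed; a pose out of reach is approached as far as the arm can. A call with a gripper value outside its range is refused whole. The fingers move at their own pace and stop on an object; "grip_force" is the grip in N (left out, the last holds). Time passes only in rows, so rows that repeat a pose let the fingers close. It gives the time, the measured TCP pose, the force, the opening and the grip force at its end, in the units of the state.
- env.state(): the state, without advancing time (a new reading comes with each control period).
- cams.grab_frame(name): name is "scene" or "top"; returns the picture (400x640x3 uint8, blue, green, red); there is no depth.
- cams.get_calibration(name): a dict with "mtx" (3x3 intrinsics, pixels), "k1" (the pictures are not rectified: a ray, as slopes to the right and down, at radius r is drawn at 1 + k1 r^2 times it, then the intrinsics apply), "eye" and "attitude" of the camera in the world. Camera axes: x right, y down, z forward; pixel columns grow to the right and rows downward; lengths in mm; the calibration is good to about 2 mm. A picture is of the moment at which its call begins. get_calibration takes no time and is no camera call.
- env.job_done(): hands the job in; it is judged then, once.
The state is a dict: "time_s": time; "qpos": joint angles; "qvel": joint speeds; "effort": joint torques, N m; "ee_pos": TCP position; "ee_rot": TCP orientation; "force": force on the tool from outside, world axes, zero at the start; "torque": the same for the moment, N m; "gripper_width": finger opening in mm; "gripper_force": force on a finger pad.
Only numpy, scipy, OpenCV 4.12 (cv2) and the standard library are available. Lean on these libraries where they do the work, as an engineer would, in place of code of your own. Each camera call takes 0.05 s, during which the arm holds its last target. There are 200 camera calls.

## Working session

There is one attempt and no reset: what is moved stays moved. The work goes in short steps, Python scripts to look and compute and a tool call to move; the robot and the scene stay as the last step left them, time stands still between calls to the robot, and variables do not carry over. Pictures are saved under pics/ and viewed, at most 10 in all, crops included, and the job is handed in when it is done.

Besides the shell and the picture viewer there is one more tool, called after "Emit:" as name(argument=value, ...) on one line, values as JSON. apply_moves: Moves the arm, as the interface text tells. Its arguments: {"type":"object","properties":{"deltas":{"type":"array"},"grip_force":{"type":"number"}},"required":["deltas"]}

```bash
mkdir -p pics; ls
python3 - <<'E'
from workcell import env,cams
import cv2
for n in("scene","top"):
    f=cams.grab_frame(n); cv2.imwrite(f"pics/{n}0.png",f); print(n,cams.get_calibration(n))
print(env.state())
E
```

```text
pics
scene {'mtx': array([[441.49828854,   0.        , 315.51081466],
       [  0.        , 441.49828854, 199.70106849],
       [  0.        ,   0.        ,   1.        ]]), 'k1': -0.07453308594595007, 'eye': array([   1.04299646, -918.40981764,  494.74576053]), 'attitude': array([-121.1592676 ,   -0.72126633,  -38.13458983])}
top {'mtx': array([[367.69369347,   0.        , 328.01609552],
       [  0.        , 367.69369347, 196.20136258],
       [  0.        ,   0.        ,   1.        ]]), 'k1': 0.01719697247109035, 'eye': array([ 349.88513938, -331.65559565,  884.89450766]), 'attitude': array([-172.26153701,    0.80094815,  -90.22561841])}
{'time_s': 0.1, 'qpos': array([ 7.21351297e+01,  1.83461001e+01,  8.96971775e+01,  1.75679718e-03,
        7.20443032e+01, -1.14777037e+00]), 'qvel': array([ 0.04368322, -0.16968369, -0.13270266, -0.10834147,  0.05420116,
       -0.08112885]), 'effort': array([ 5.65503051e-04, -4.13337207e+01, -2.32509005e+01,  7.28201168e-02,
        4.22746036e-02, -6.80189737e-05]), 'ee_pos': array([165.27021555, 550.28003772, 213.23835203]), 'ee_rot': array([-1.79912470e+02, -3.42440172e-03,  1.63282355e+02]), 'force': array([ 0.83880406, -0.81809367, -0.74566551]), 'torque': array([-0.00513571,  0.03832115,  0.02601312]), 'gripper_force': 0.0, 'gripper_width': 91.22854885443454}
```

View pics/top0.png

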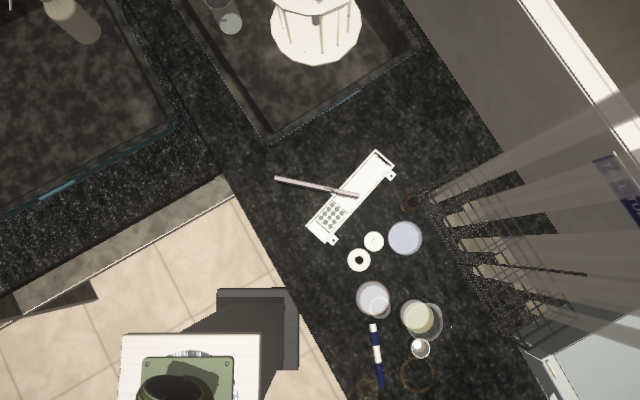

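View pics/scene0.png

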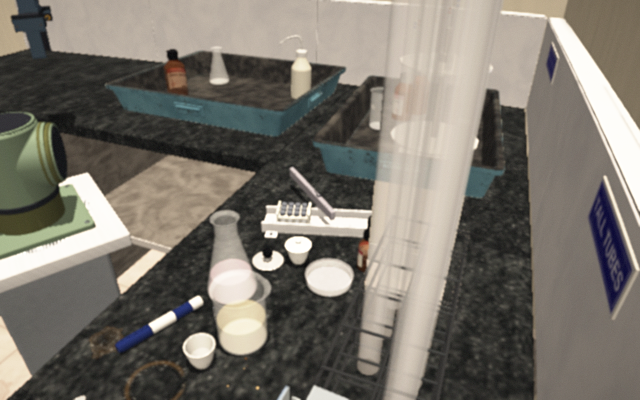

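The top view shows the chute from about (322,232), its near end, to (384,158), its far end. The lever end is near (275,178), the blade tip near (357,195), and the rack is around (331,214). I'll zoom in for accurate corners.

```bash
cat > h.py <<'E'
import numpy as np,cv2
from scipy.spatial.transform import Rotation as Ro
from workcell import env,cams
def cam(n):
    c=cams.get_calibration(n); return c,Ro.from_euler('xyz',c['attitude'],degrees=True).as_matrix()
def ray(n,u,v):
    c,R=cam(n);K=c['mtx'];d=np.array([(u-K[0,2])/K[0,0],(v-K[1,2])/K[1,1]]);s=d.copy()
    for _ in range(20): s=d/(1+c['k1']*(s@s))
    return c['eye'],R@np.array([s[0],s[1],1])
def px2w(n,u,v,z):
    e,d=ray(n,u,v); return e+d*(z-e[2])/d[2]
def w2px(n,p):
    c,R=cam(n);q=R.T@(np.asarray(p,float)-c['eye']);s=q[:2]/q[2];s=s*(1+c['k1']*(s@s));K=c['mtx']
    return np.array([K[0,0]*s[0]+K[0,2],K[1,1]*s[1]+K[1,2]])
E
python3 - <<'E'
from h import *
t=cv2.imread('pics/top0.png');c=t[140:255,265:405];cv2.imwrite('pics/topz.png',cv2.resize(c,None,fx=5,fy=5,interpolation=cv2.INTER_CUBIC))
s=cv2.imread('pics/scene0.png');c=s[160:250,250:385];cv2.imwrite('pics/scz.png',cv2.resize(c,None,fx=5,fy=5,interpolation=cv2.INTER_CUBIC))
for p,z in[((322,235),22),((384,157),22),((275,178),36),((357,195),36)]:print(p,px2w('top',*p,z))
E
```

```text
(322, 235) [ 375.84952285 -305.64429437   22.        ]
(384, 157) [ 561.23545656 -454.61672906   22.        ]
(275, 178) [ 509.18709945 -195.82511301   36.        ]
(357, 195) [ 467.72652992 -387.74346281   36.        ]
```

View pics/topz.png

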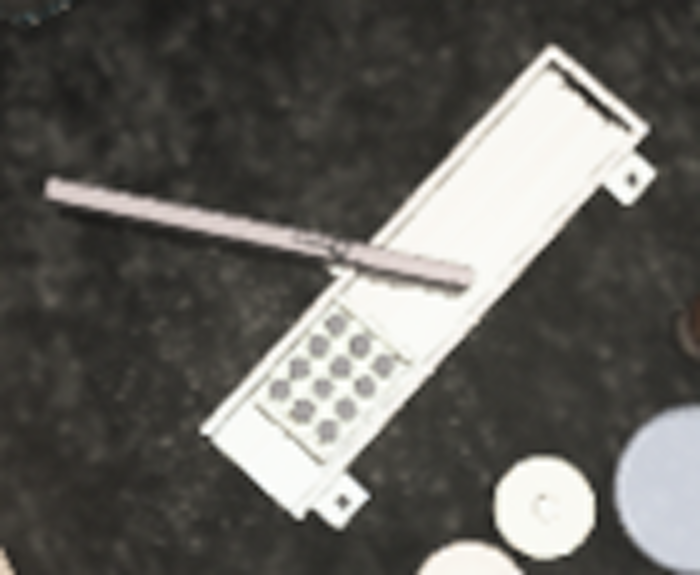

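View pics/scz.png

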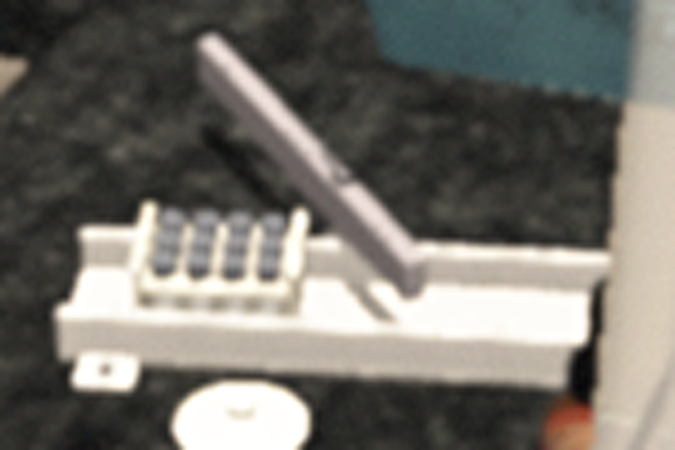

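The crop shows the wall-top corners at (204,432), (300,520), (553,47) and (648,130). The lever end is near (48,188), the blade tip near (470,279), and the rack's end walls run (338,303)-(408,362) and (255,403)-(325,463). Next I'll fit the chute pose.

Run:
```python
from h import *
from scipy.optimize import least_squares
P=lambda u,v:(265+(u+.5)/5-.5,140+(v+.5)/5-.5)
obs=[((204,432),(-105,31,22)),((302,520),(-105,-31,22)),((553,46),(145,31,22)),((649,130),(145,-31,22)),((48,188),(-70,158.2,46)),((470,279),(31.5,-17.6,46))]
S=lambda u,v:(250+(u+.5)/5-.5,160+(v+.5)/5-.5)
sob=[((80,230),(-105,31,22)),((57,310),(-105,-31,22)),((578,352),(145,-31,22)),((210,38),(-70,158.2,46)),((414,265),(31.5,-17.6,46))]
def T(p,q):
    c,s=np.cos(p[2]),np.sin(p[2]);return np.array([p[0]+c*q[0]-s*q[1],p[1]+s*q[0]+c*q[1],q[2]])
def f(p,both=True):
    r=[w2px('top',T(p,q))-P(*o) for o,q in obs]
    if both: r+=[w2px('scene',T(p,q))-S(*o) for o,q in sob]
    return np.ravel(r)
for b in(False,True):
    a=least_squares(f,[460,-380,-.68],x_scale=[10,10,.1],kwargs=dict(both=b),loss='soft_l1');print(a.x,np.rad2deg(a.x[2]),a.fun.round(2))
p=a.x
w=lambda uv,z:px2w('top',*P(*uv),z)
c,s=np.cos(p[2]),np.sin(p[2])
for uv in[(338,303),(408,362),(255,403),(325,463)]:
    d=w(uv,39)[:2]-p[:2];print('rack corner',c*d[0]+s*d[1],-s*d[0]+c*d[1])
for n,q in dict(lever=(-70,158.2,36),piv=(0,37,36),near=(-105,0,5),far=(140,0,5)).items():print(n,T(p,q))
```

```text
[ 453.99551541 -359.23470901   -0.73774918] -42.2699141661034 [-0.46 -0.06 -0.45  0.2  -0.07 -0.23  0.34 -0.18 -0.2   0.26  1.18 -0.04]
[ 452.6536713  -358.24645317   -0.74379015] -42.61603635155437 [-1.03  0.28 -1.13  0.66 -0.15  0.5   0.17  0.68 -0.48  0.41  0.79  0.63
  1.07 -0.46  0.08  0.63 27.95 -0.56 -0.12 -0.24  1.01 -0.96]
rack corner -17.083142388284955 22.73979745401131
rack corner -15.640550053889545 -19.607033373225768
rack corner -77.11793312715918 19.781072898998694
rack corner -75.72788010984283 -22.572634227781457
lever [ 508.25450586 -194.43013165   36.        ]
piv [ 477.70570409 -331.01787162   36.        ]
near [ 375.38337231 -287.15284661    5.        ]
far [ 555.68073662 -453.03792859    5.        ]
```

```bash
cat > plan.py <<'E'
from h import *
O=np.array([453.4,-358.8]);YAW=-42.4
PIV=np.array([0,37.])
def rot(a): a=np.deg2rad(a);return np.array([[np.cos(a),-np.sin(a)],[np.sin(a),np.cos(a)]])
def corners(c,u,w): return np.array([c+i*6.75*u+j*16*w for i in(1,-1) for j in(1,-1)])
def geom(A,phi,d):
    u=np.array([np.cos(np.deg2rad(phi)),-np.sin(np.deg2rad(phi))]);w=np.array([-u[1],u[0]])
    return corners(A,u,w),corners(A+d*u,u,w),A+d*u/2
def lever(g,rc,phi,op,clear):
    """A finger on the lever's outer face at gate angle g; returns tool target & checks"""
    d=op+13.5;a=np.deg2rad(120)+g;e=np.array([np.cos(a),np.sin(a)]);n=np.array([e[1],-e[0]])
    ca,_,_=geom(np.zeros(2),phi,d);h=-(ca@n).min()
    A=PIV+e*rc+n*(5+h+clear);ca,cb,C=geom(A,phi,d)
    k=(ca@n).argmin();r=(ca[k]-PIV)@e
    inner=-((cb-PIV)@n).max()-5
    return C,dict(r=round(r),Bclear=round(inner),Bx=(round(cb[:,0].min()),round(cb[:,0].max())),By=(round(cb[:,1].min()),round(cb[:,1].max())))
def push(g,xB,yB,phi,op,z=None):
    """B's front at xB, contact y of A from gate angle g"""
    d=op+13.5
    for rc in np.arange(0,260,.5):
        C,i=lever(g,rc,phi,op,0)
        ca,cb,_=geom(C-d/2*np.array([np.cos(np.deg2rad(phi)),-np.sin(np.deg2rad(phi))]),phi,d)
        if cb[:,0].max()<=xB: return C,i
def world(C): return O+rot(YAW)@C
def rows(targets,base=None):
    """targets: (C chute, z, phi, opening mm) -> delta rows from the present pose"""
    s=env.state();p=s['ee_pos'];y0=s['ee_rot'][2]
    Rm=Ro.from_euler('xyz',[180,0,y0],degrees=True).as_matrix();out=[]
    for C,z,phi,op in targets:
        dl=Rm.T@(np.r_[world(C),z]-p)/1000;dy=(47.6-phi-y0+180)%360-180
        out.append([round(float(v),3) for v in(*dl,-np.deg2rad(dy),op/45.6-1)])
    print('now',p.round(1),s['ee_rot'].round(1),round(s['time_s'],2),'F',s['force'].round(1),'w',round(s['gripper_width'],1),'j6',s['qpos'][5].round(0))
    for o in out:print(o)
    return out
E
python3 - <<'E'
from plan import *
for n,uv,z in(('drop',(404,205),100),('cruc',(374,241),46),('petri',(405,238),17),('ball',(359,260),20)):
    print(n,rot(-YAW)@(px2w('top',*uv,z)[:2]-O))
C,i=lever(0,115,110,85,11);print(C,i,world(C))
for k in range(8):
    f=k/7;print(k,*lever(1.08*f,115+7*f,110-30*f,85-55*f,0))
print('push')
for k in range(9):
    f=k/8;phi=80-44*f;op=min(90,(37+32*np.cos(np.deg2rad(phi)))/np.sin(np.deg2rad(phi))-13.5)
    print(round(phi),round(op),*push(1.05,-85+161*f,0,phi,op))
C,i=lever(0,115,110,85,11)
rows([(C,200,110,85)])
E
```

```text
drop [  71.79796894 -103.47211359]
cruc [ -24.21624917 -110.28510035]
petri [  32.01211329 -161.33747064]
ball [ -78.16056798 -115.2206628 ]
[-47.10331506 106.04076073] {'r': 123, 'Bclear': 24, 'Bx': (-81, -47), 'By': (48, 72)} [ 490.11984358 -248.7317561 ]
0 [-56.6295945  100.54076073] {'r': 123, 'Bclear': 35, 'Bx': (-91, -56), 'By': (42, 66)}
1 [-69.61885478  96.12867987] {'r': 125, 'Bclear': 34, 'Bx': (-99, -65), 'By': (42, 63)}
2 [-81.91400644  89.25450135] {'r': 127, 'Bclear': 33, 'Bx': (-107, -73), 'By': (39, 58)}
3 [-93.06819456  80.05775968] {'r': 129, 'Bclear': 31, 'Bx': (-114, -81), 'By': (34, 52)}
4 [-102.66248635   68.75836726] {'r': 131, 'Bclear': 28, 'Bx': (-121, -88), 'By': (28, 43)}
5 [-110.32052116   55.65109104] {'r': 133, 'Bclear': 24, 'Bx': (-126, -93), 'By': (19, 33)}
6 [-115.7220423    41.09729286] {'r': 135, 'Bclear': 20, 'Bx': (-130, -97), 'By': (7, 24)}
7 [-118.61478553   25.51417111] {'r': 137, 'Bclear': 15, 'Bx': (-132, -98), 'By': (-5, 14)}
push
80 30 [-105.78793205   29.79961799] {'r': 124, 'Bclear': 14, 'Bx': (-119, -85), 'By': (-1, 18)}
74 34 [-88.72745115  29.70001599] {'r': 109, 'Bclear': 14, 'Bx': (-100, -65), 'By': (-4, 18)}
69 38 [-71.74480696  29.53947394] {'r': 94, 'Bclear': 15, 'Bx': (-80, -45), 'By': (-7, 17)}
64 44 [-54.76737824  29.3198313 ] {'r': 79, 'Bclear': 15, 'Bx': (-59, -25), 'By': (-9, 17)}
58 50 [-38.69535095  29.04065636] {'r': 66, 'Bclear': 16, 'Bx': (-39, -5), 'By': (-12, 16)}
52 58 [-22.88661924  28.70623052] {'r': 53, 'Bclear': 16, 'Bx': (-18, 16), 'By': (-15, 16)}
47 67 [-8.13112252 28.31711442] {'r': 43, 'Bclear': 17, 'Bx': (3, 36), 'By': (-17, 15)}
42 79 [ 5.39512172 27.87572193] {'r': 35, 'Bclear': 18, 'Bx': (24, 56), 'By': (-19, 14)}
36 90 [18.80534426 28.41827491] {'r': 27, 'Bclear': 17, 'Bx': (46, 76), 'By': (-19, 15)}
now [165.3 550.3 213.2] [-179.9   -0.   163.3] 0.1 F [ 0.8 -0.8 -0.7] w 91.2 j6 -1.0
[-0.541, -0.672, 0.013, -2.344, 0.864]
```

Run:
```python
from plan import *
C,i=lever(0,115,110,85,11);t=world(C)
d=(t-[165.4,550.7])/6000
for k in range(6):
    y=163.3-37.7*k;a=np.deg2rad(y);print(k,round(d@[np.cos(a),np.sin(a)],4),round(d@[np.sin(a),-np.cos(a)],4))
```

```text
0 -0.0901 -0.1121
1 -0.1398 -0.0336
2 -0.1312 0.059
3 -0.0677 0.1269
4 0.024 0.1418
5 0.1057 0.0975
```

Emit:
apply_moves(deltas=[[-0.018,-0.022,0,0.13,0.9],[-0.036,-0.045,0,0.26,0.87],[-0.054,-0.067,0,0.4,0.86],[-0.072,-0.09,0,0.53,0.86],[-0.09,-0.112,0,0.658,0.86]])

```text
time_s: 0.6
ee_pos: [219.5, 416.1, 213.6]
ee_rot: [-180.0, 0.0, 125.3]
force: [0.0, -0.1, 0.3]
gripper_width: 84.9
gripper_force: 0.0
```

Emit:
apply_moves(deltas=[[-0.028,-0.007,0,0.13,0.86],[-0.056,-0.014,0,0.26,0.86],[-0.084,-0.02,0,0.4,0.86],[-0.112,-0.027,0,0.53,0.86],[-0.14,-0.034,0,0.658,0.86]])

```text
time_s: 1.1
ee_pos: [273.2, 282.6, 213.7]
ee_rot: [-180.0, 0.0, 87.6]
force: [-0.7, 0.0, 0.4]
gripper_width: 84.8
gripper_force: 0.0
```

Emit:
apply_moves(deltas=[[-0.026,0.012,0,0.13,0.86],[-0.052,0.024,0,0.26,0.86],[-0.079,0.035,0,0.4,0.86],[-0.105,0.047,0,0.53,0.86],[-0.131,0.059,0,0.658,0.86]])

```text
time_s: 1.6
ee_pos: [327.3, 149.6, 213.7]
ee_rot: [-180.0, 0.0, 49.9]
force: [0.9, 0.6, 0.7]
gripper_width: 84.5
gripper_force: 0.0
```

Emit:
apply_moves(deltas=[[-0.014,0.025,0,0.13,0.86],[-0.027,0.051,0,0.26,0.86],[-0.041,0.076,0,0.4,0.86],[-0.054,0.102,0,0.53,0.86],[-0.068,0.127,0,0.658,0.86]])

```text
time_s: 2.1
ee_pos: [381.4, 16.1, 213.7]
ee_rot: [-180.0, 0.0, 12.2]
force: [0.4, 0.9, 0.2]
gripper_width: 84.7
gripper_force: 0.0
```

Emit:
apply_moves(deltas=[[0.005,0.028,0,0.13,0.86],[0.01,0.057,0,0.26,0.86],[0.014,0.085,0,0.4,0.86],[0.019,0.113,0,0.53,0.86],[0.024,0.142,0,0.658,0.86]])

```text
time_s: 2.6
ee_pos: [435.4, -117.3, 213.6]
ee_rot: [-180.0, 0.0, -25.5]
force: [0.9, 0.7, -0.4]
gripper_width: 85.2
gripper_force: 0.0
```

Run:
```python
from plan import *
C,i=lever(0,115,110,85,11)
rows([(C,150,110,85)])
```

```text
now [ 435.4 -117.3  213.6] [-180.     0.   -25.5] 2.6 F [ 0.9  0.7 -0.4] w 85.2 j6 99.0
[0.106, 0.095, 0.064, 0.643, 0.864]
```

Emit:
apply_moves(deltas=[[0.021,0.019,0.013,0.13,0.86],[0.042,0.038,0.026,0.26,0.86],[0.064,0.057,0.038,0.39,0.86],[0.085,0.076,0.051,0.52,0.86],[0.106,0.095,0.064,0.643,0.86]])

```text
time_s: 3.1
ee_pos: [490.9, -248.3, 149.0]
ee_rot: [180.0, 0.0, -62.4]
force: [-0.1, -0.2, 0.2]
gripper_width: 84.6
gripper_force: 0.0
```

Emit:
apply_moves(deltas=[[0,0,0.025,0,0.86],[0,0,0.05,0,0.86],[0,0,0.07,0,0.86],[0,0,0.085,0,0.86],[0,0,0.09,0,0.86]])

```text
time_s: 3.6
ee_pos: [489.5, -246.7, 57.9]
ee_rot: [179.9, 0.2, -62.1]
force: [-0.3, 0.5, -0.3]
gripper_width: 84.6
gripper_force: 0.0
```

Run:
```python
from plan import *
s=cams.grab_frame('scene')[120:260,220:400];t=cams.grab_frame('top')[120:260,240:420]
cv2.imwrite('pics/a.png',cv2.resize(np.vstack([s,t]),None,fx=2.14,fy=2.14,interpolation=cv2.INTER_CUBIC) if 0 else cv2.resize(np.hstack([s,t]),None,fx=2.2,fy=2.2,interpolation=cv2.INTER_CUBIC))
C,i=lever(0,115,110,85,11)
rows([(C,27,110,85)])
```

```text
now [ 490.3 -247.    59.2] [ 1.799e+02  1.000e-01 -6.210e+01] 3.7 F [-0.8 -0.5 -0.1] w 85.1 j6 124.0
[0.001, 0.001, 0.032, 0.006, 0.864]
```

View pics/a.png

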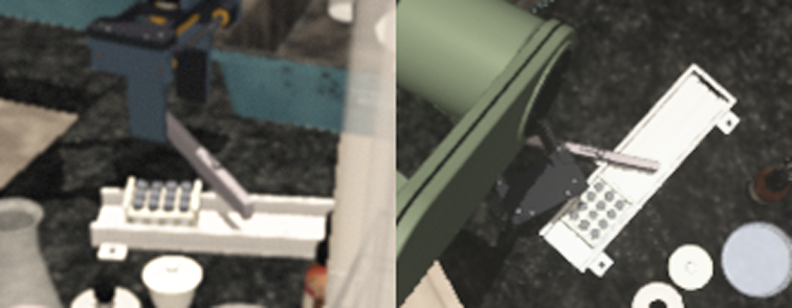

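The lever is between the two fingers: finger B is in front of it at (148,100) in the left crop, and finger A is behind it at (193,75). I'll descend and then sweep.

Emit:
apply_moves(deltas=[[0,0,0.016,0,0.86],[0.001,0.001,0.032,0.006,0.86],[0.001,0.001,0.032,0.006,0.86]])

```text
time_s: 4.0
ee_pos: [489.7, -248.3, 27.2]
ee_rot: [179.9, 0.1, -62.4]
force: [-0.2, -0.1, 0.3]
gripper_width: 84.7
gripper_force: 0.0
```

Run:
```python
from plan import *
T=[]
for k in range(1,6):
    g=.11*k;f=g/1.08;C,i=lever(g,115-12*f,110-30*f,85-53*f,0);print(i);T.append((C,27,110-30*f,85-53*f))
rows(T)
```

```text
{'r': 123, 'Bclear': 35, 'Bx': (-96, -61), 'By': (40, 63)}
{'r': 122, 'Bclear': 34, 'Bx': (-100, -66), 'By': (37, 58)}
{'r': 122, 'Bclear': 33, 'Bx': (-104, -70), 'By': (34, 53)}
{'r': 121, 'Bclear': 32, 'Bx': (-107, -74), 'By': (30, 47)}
{'r': 121, 'Bclear': 30, 'Bx': (-110, -77), 'By': (25, 41)}
now [ 489.7 -248.3   27.2] [ 1.799e+02  1.000e-01 -6.240e+01] 4.0 F [-0.2 -0.1  0.3] w 84.7 j6 124.0
[-0.013, 0.015, 0.0, -0.053, 0.746]
[-0.018, 0.023, 0.0, -0.107, 0.627]
[-0.022, 0.032, 0.0, -0.16, 0.509]
[-0.025, 0.04, 0.0, -0.213, 0.391]
[-0.027, 0.05, 0.0, -0.267, 0.272]
```

Emit:
apply_moves(deltas=[[-0.013,0.015,0,-0.053,0.75],[-0.018,0.023,0,-0.107,0.63],[-0.022,0.032,0,-0.16,0.51],[-0.025,0.04,0,-0.213,0.39],[-0.027,0.05,0,-0.267,0.27]])

```text
time_s: 4.5
ee_pos: [434.5, -248.2, 29.5]
ee_rot: [-179.9, -0.2, -47.0]
force: [0.8, 0.0, 0.4]
gripper_width: 58.8
gripper_force: 0.4
```

Run:
```python
from plan import *
T=[]
for k in range(5,10):
    g=min(.11*(k+1),1.07);f=g/1.08;rc=115-12*f;C,i=lever(g,rc,110-30*f,85-53*f,0);print(i);T.append((C,27,110-30*f,85-53*f))
rows(T)
```

```text
{'r': 120, 'Bclear': 28, 'Bx': (-111, -79), 'By': (20, 34)}
{'r': 120, 'Bclear': 26, 'Bx': (-113, -80), 'By': (14, 28)}
{'r': 119, 'Bclear': 23, 'Bx': (-113, -80), 'By': (7, 23)}
{'r': 118, 'Bclear': 20, 'Bx': (-113, -80), 'By': (-1, 17)}
{'r': 118, 'Bclear': 17, 'Bx': (-113, -79), 'By': (-6, 13)}
now [ 434.5 -248.2   29.5] [-179.9   -0.2  -47. ] 4.5 F [0.8 0.  0.4] w 58.8 j6 106.0
[-0.005, 0.009, 0.002, -0.051, 0.154]
[-0.007, 0.018, 0.002, -0.104, 0.035]
[-0.008, 0.028, 0.002, -0.157, -0.083]
[-0.008, 0.037, 0.002, -0.211, -0.201]
[-0.007, 0.044, 0.002, -0.249, -0.287]
```

Emit:
apply_moves(deltas=[[-0.009,0.009,0.002,-0.051,0.15],[-0.012,0.018,0.002,-0.104,0.04],[-0.014,0.028,0.002,-0.157,-0.08],[-0.015,0.037,0.002,-0.211,-0.2],[-0.014,0.044,0.002,-0.249,-0.29]])

```text
time_s: 5.0
ee_pos: [392.3, -268.1, 27.4]
ee_rot: [-180.0, -0.1, -32.8]
force: [0.1, 0.4, 0.7]
gripper_width: 33.0
gripper_force: 0.5
```

Run:
```python
from plan import *
s=cams.grab_frame('scene')[120:260,220:400];t=cams.grab_frame('top')[120:260,240:420]
cv2.imwrite('pics/b.png',cv2.resize(np.hstack([s,t]),None,fx=2.2,fy=2.2,interpolation=cv2.INTER_CUBIC))
C,i=lever(1.07,110,80,32,0);print(i)
rows([(C,27,80,32),(C,12,80,32)])
```

```text
{'r': 125, 'Bclear': 17, 'Bx': (-119, -85), 'By': (-6, 13)}
now [ 392.2 -268.2   27.2] [-1.80e+02 -1.00e-01 -3.29e+01] 5.1 F [0.1 1.2 0.4] w 32.5 j6 87.0
[0.0, -0.001, 0.0, -0.009, -0.298]
[0.0, -0.001, 0.015, -0.009, -0.298]
```

View pics/b.png

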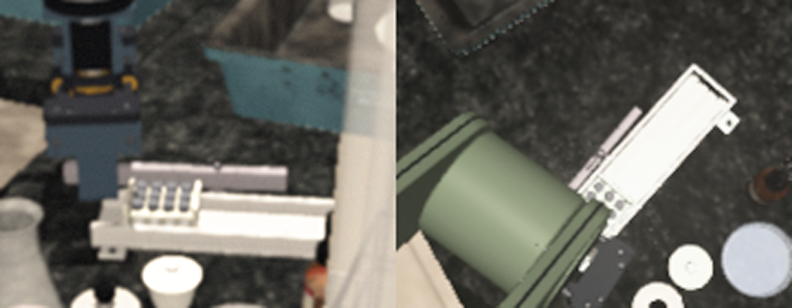

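The gate is open with its bar parallel to the chute, and finger B hangs behind the rack at (97,190) in the left crop. Next I'll lower and push.

Emit:
apply_moves(deltas=[[0,-0.001,0.005,-0.005,-0.3],[0,-0.001,0.01,-0.009,-0.3],[0,-0.001,0.014,-0.009,-0.3]])

```text
time_s: 5.4
ee_pos: [392.7, -266.5, 11.6]
ee_rot: [-180.0, -0.0, -32.3]
force: [0.5, 0.3, 0.5]
gripper_width: 32.2
gripper_force: 0.5
```

```bash
cat >> plan.py <<'E'
def prow(xs,z=13,off=0):
    T=[]
    for x in xs:
        f=(x+85)/161;phi=80-44*f;p=np.deg2rad(phi);op=min(90,(37+32*np.cos(p))/np.sin(p)-13.5)
        C,i=push(1.07+.05*f,x,0,phi,op);T.append((C+[0,off],z,phi,op))
    print(i);return rows(T)
E
python3 -c "
from plan import *
prow([-80,-75,-70,-64,-58])"
```

```text
{'r': 103, 'Bclear': 15, 'Bx': (-93, -58), 'By': (-8, 15)}
now [ 392.7 -266.5   11.6] [-180.    -0.   -32.3] 5.4 F [0.5 0.3 0.5] w 32.2 j6 87.0
[0.005, 0.001, -0.001, -0.022, -0.327]
[0.009, 0.002, -0.001, -0.046, -0.306]
[0.014, 0.003, -0.001, -0.07, -0.283]
[0.019, 0.004, -0.001, -0.099, -0.255]
[0.024, 0.005, -0.001, -0.127, -0.226]
```

Emit:
apply_moves(deltas=[[0.005,0.001,-0.001,-0.022,-0.32],[0.009,0.002,-0.001,-0.046,-0.3],[0.014,0.003,-0.001,-0.07,-0.28],[0.019,0.004,-0.001,-0.099,-0.25],[0.024,0.005,-0.001,-0.127,-0.22]])

```text
time_s: 5.9
ee_pos: [410.1, -283.9, 12.8]
ee_rot: [-180.0, 0.0, -24.9]
force: [-0.7, 2.6, -1.7]
gripper_width: 35.3
gripper_force: 1.0
```

```bash
python3 -c "
from plan import *
prow([-52,-46,-39,-32,-25])"
```

```text
{'r': 79, 'Bclear': 17, 'Bx': (-60, -25), 'By': (-13, 14)}
now [ 410.1 -283.9   12.8] [-180.     0.   -24.9] 5.9 F [-0.7  2.6 -1.7] w 35.3 j6 79.0
[0.005, 0.001, -0.0, -0.027, -0.196]
[0.009, 0.003, -0.0, -0.056, -0.164]
[0.015, 0.004, -0.0, -0.089, -0.126]
[0.02, 0.006, -0.0, -0.122, -0.085]
[0.026, 0.008, -0.0, -0.156, -0.042]
```

Emit:
apply_moves(deltas=[[0.005,0.001,0,-0.027,-0.2],[0.009,0.003,0,-0.056,-0.16],[0.015,0.004,0,-0.089,-0.13],[0.02,0.006,0,-0.122,-0.09],[0.026,0.008,0,-0.156,-0.04]])

```text
time_s: 6.4
ee_pos: [430.2, -301.9, 12.8]
ee_rot: [-180.0, 0.1, -16.0]
force: [-0.1, 2.2, 0.4]
gripper_width: 43.6
gripper_force: 1.2
```

Run:
```python
from plan import *
s=cams.grab_frame('scene')[120:260,220:400];t=cams.grab_frame('top')[120:260,240:420]
cv2.imwrite('pics/c.png',cv2.resize(np.hstack([s,t]),None,fx=2.2,fy=2.2,interpolation=cv2.INTER_CUBIC))
prow([-18,-11,-4,3,10])
```

```text
{'r': 56, 'Bclear': 19, 'Bx': (-24, 10), 'By': (-17, 13)}
now [ 431.3 -302.8   13. ] [ 1.80e+02 -1.00e-01 -1.61e+01] 6.5 F [1.5 0.9 0.3] w 44.3 j6 70.0
[0.004, 0.002, -0.0, -0.035, 0.004]
[0.009, 0.005, -0.0, -0.068, 0.052]
[0.014, 0.007, -0.0, -0.102, 0.103]
[0.019, 0.01, -0.0, -0.135, 0.157]
[0.024, 0.012, -0.0, -0.168, 0.216]
```

View pics/c.png

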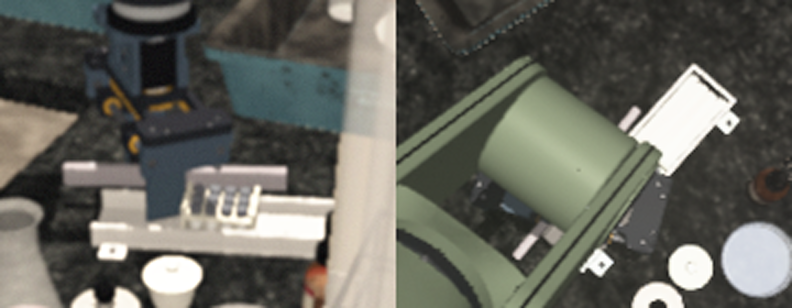

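The gate is still open and parallel, and the rack is level and moving past the blade at (225,200) in the left crop. I'll continue.

Emit:
apply_moves(deltas=[[0.004,0.002,0,-0.035,0],[0.009,0.005,0,-0.068,0.05],[0.014,0.007,0,-0.102,0.1],[0.019,0.01,0,-0.135,0.16],[0.024,0.012,0,-0.168,0.22]])

```text
time_s: 7.0
ee_pos: [449.0, -319.2, 12.8]
ee_rot: [-179.9, 0.1, -6.4]
force: [-1.7, 5.4, 3.9]
gripper_width: 55.3
gripper_force: 2.6
```

```bash
python3 -c "
from plan import *
prow([16,23,30,37,43])"
```

```text
{'r': 39, 'Bclear': 22, 'Bx': (11, 43), 'By': (-20, 12)}
now [ 449.  -319.2   12.8] [-1.799e+02  1.000e-01 -6.400e+00] 7.0 F [-1.7  5.4  3.9] w 55.3 j6 60.0
[0.006, 0.004, -0.0, -0.029, 0.269]
[0.01, 0.008, -0.0, -0.062, 0.335]
[0.014, 0.011, -0.0, -0.096, 0.405]
[0.018, 0.014, -0.0, -0.129, 0.482]
[0.022, 0.016, -0.0, -0.158, 0.552]
```

Emit:
apply_moves(deltas=[[0.006,0.004,0,-0.029,0.27],[0.01,0.008,0,-0.062,0.33],[0.014,0.011,0,-0.096,0.4],[0.018,0.014,0,-0.129,0.48],[0.022,0.016,0,-0.158,0.55]])

```text
time_s: 7.5
ee_pos: [468.7, -336.9, 12.8]
ee_rot: [-179.8, 0.2, 2.6]
force: [-2.1, 6.3, 4.0]
gripper_width: 70.6
gripper_force: 3.5
```

Run:
```python
from plan import *
s=cams.grab_frame('scene')[120:260,220:400];t=cams.grab_frame('top')[120:260,240:420]
cv2.imwrite('pics/d.png',cv2.resize(np.hstack([s,t]),None,fx=2.2,fy=2.2,interpolation=cv2.INTER_CUBIC))
prow([48,54,60,65,70])
```

```text
{'r': 30, 'Bclear': 25, 'Bx': (40, 70), 'By': (-22, 11)}
now [ 469.6 -337.5   12.8] [-1.799e+02  1.000e-01  2.500e+00] 7.6 F [0.1 4.7 0.7] w 70.9 j6 51.0
[0.001, 0.003, -0.0, -0.025, 0.615]
[0.004, 0.006, -0.0, -0.053, 0.695]
[0.007, 0.008, -0.0, -0.082, 0.782]
[0.009, 0.01, -0.0, -0.106, 0.86]
[0.011, 0.013, -0.0, -0.129, 0.943]
```

View pics/d.png

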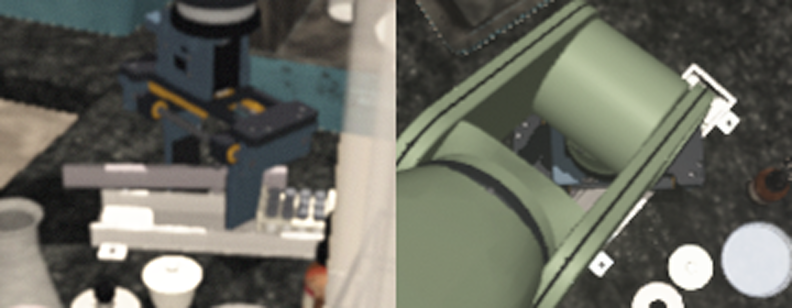

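The gate is still held open, and the rack, around (295,210), is near the stop. I'll keep going.

Emit:
apply_moves(deltas=[[0.002,0.003,0,-0.025,0.61],[0.005,0.006,0,-0.053,0.7],[0.008,0.008,0,-0.082,0.78],[0.01,0.01,0,-0.106,0.86],[0.012,0.013,0,-0.129,0.94]])

```text
time_s: 8.1
ee_pos: [481.0, -348.4, 12.7]
ee_rot: [-179.7, 0.2, 9.9]
force: [-3.4, 8.5, 3.7]
gripper_width: 87.9
gripper_force: 4.2
```

```bash
python3 -c "
from plan import *
prow([72,74,76,78,79])
s=env.state();print(rot(-YAW)@s['force'][:2])"
```

```text
{'r': 24, 'Bclear': 22, 'Bx': (49, 79), 'By': (-19, 15)}
now [ 481.  -348.4   12.7] [-179.7    0.2    9.9] 8.1 F [-3.4  8.5  3.7] w 87.9 j6 43.0
[0.0, 0.002, -0.0, -0.01, 0.974]
[0.002, 0.003, -0.0, -0.019, 0.974]
[0.004, 0.004, -0.0, -0.029, 0.974]
[0.005, 0.005, -0.0, -0.038, 0.974]
[0.006, 0.006, -0.0, -0.043, 0.974]
[-8.24418472  4.02354849]
```

Emit:
apply_moves(deltas=[[0.001,0.002,0,-0.01,0.97],[0.002,0.003,0,-0.015,0.97],[0.003,0.004,0,-0.02,0.97],[0.005,0.005,0,-0.02,0.97],[0.006,0.006,0,-0.02,0.97]])

```text
time_s: 8.6
ee_pos: [486.8, -352.5, 12.4]
ee_rot: [-179.5, 0.3, 11.0]
force: [-7.0, 9.6, 6.3]
gripper_width: 89.9
gripper_force: 6.3
```

Run:
```python
from plan import *
s=cams.grab_frame('scene')[150:250,250:380];t=cams.grab_frame('top')[130:230,300:430]
cv2.imwrite('pics/e.png',cv2.resize(np.hstack([s,t]),None,fx=3,fy=3,interpolation=cv2.INTER_CUBIC))
s=env.state();print(s['ee_pos'],s['force'],rot(-YAW)@s['force'][:2])
p=rot(-YAW)@(s['ee_pos'][:2]-O);phi=47.6-s['ee_rot'][2];d=s['gripper_width']+13.5
u=np.array([np.cos(np.deg2rad(phi)),-np.sin(np.deg2rad(phi))]);a,b,_=geom(p-u*d/2,phi,d);print('A',a.round(),'B',b.round())
```

```text
[ 486.76882902 -352.49098134   12.41473895] [-4.8494421   8.91497458  5.20480942] [-9.59248506  3.3133202 ]
A [[ -6.  67.]
 [-25.  41.]
 [-17.  75.]
 [-36.  49.]] B [[ 77.   5.]
 [ 58. -21.]
 [ 66.  13.]
 [ 47. -13.]]
```

View pics/e.png

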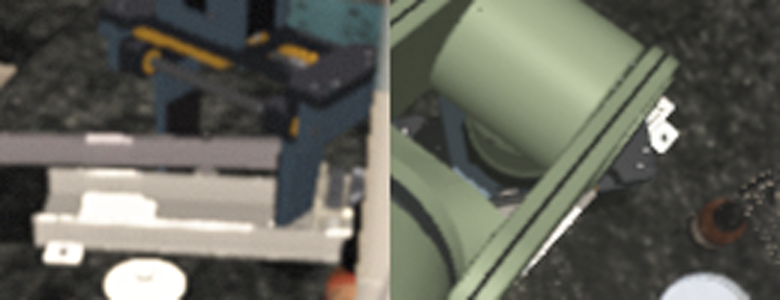

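The gate is open and the rack is near the stop, with finger B's front at about x=77. I'll push a few mm more and watch the force.

Emit:
apply_moves(deltas=[[0.001,0.001,0,0,0.97],[0.002,0.002,0,0,0.97],[0.002,0.003,0,0,0.97],[0.002,0.003,0,0,0.97]])

```text
time_s: 9.1
ee_pos: [486.9, -352.8, 12.5]
ee_rot: [-179.2, 0.5, 11.0]
force: [-9.9, 15.3, 11.3]
gripper_width: 89.9
gripper_force: 10.5
```

Run:
```python
from plan import *
s=env.state();print(rot(-YAW)@s['force'][:2],rot(-YAW)@(s['ee_pos'][:2]-O),s['qpos'][5])
```

```text
[-17.5592366    4.62087542] [20.68268664 27.06005131] 41.80558667152128
```

The tool stalled with the force rising at x≈76–77, so the rack is home. I'll ease off, then lift straight up so the gate closes behind it.

Emit:
apply_moves(deltas=[[-0.002,-0.003,0,0,0.97],[-0.004,-0.006,0,0,0.97],[-0.005,-0.007,0,0,0.97],[-0.005,-0.007,0,0,0.97]])

```text
time_s: 9.5
ee_pos: [486.7, -352.7, 13.1]
ee_rot: [180.0, -0.1, 11.1]
force: [2.2, 3.8, -1.3]
gripper_width: 89.9
gripper_force: 2.9
```

Run:
```python
from plan import *
s=env.state();print(rot(-YAW)@s['force'][:2],rot(-YAW)@(s['ee_pos'][:2]-O),s['ee_rot'])
```

```text
[-0.93880322  4.30257341] [20.47103708 26.93197515] [ 1.79957222e+02 -1.05158524e-01  1.10719780e+01]
```

Emit:
apply_moves(deltas=[[-0.001,-0.002,0,0,0.97],[-0.003,-0.004,0,0,0.97],[-0.003,-0.004,0,0,0.97]])

```text
time_s: 9.8
ee_pos: [482.6, -349.8, 13.3]
ee_rot: [179.9, -0.1, 11.1]
force: [4.6, 1.1, 0.2]
gripper_width: 89.9
gripper_force: 1.7
```

Emit:
apply_moves(deltas=[[0,0,-0.01,0,0.97],[0,0,-0.03,0,0.97],[0,0,-0.06,0,0.97],[0,0,-0.1,0,0.97],[0,0,-0.14,0,0.97]])

```text
time_s: 10.3
ee_pos: [480.2, -349.4, 154.4]
ee_rot: [-180.0, 0.2, 11.1]
force: [-0.0, 0.3, 0.6]
gripper_width: 89.8
gripper_force: 0.0
```

Emit:
apply_moves(deltas=[[-0.04,-0.02,-0.02,0,0.97],[-0.08,-0.04,-0.03,0,0.97],[-0.12,-0.06,-0.04,0,0.97],[-0.16,-0.08,-0.04,0,0.97],[-0.18,-0.1,-0.04,0,0.97]])

```text
time_s: 10.8
ee_pos: [281.9, -285.0, 193.5]
ee_rot: [-180.0, 0.2, 11.1]
force: [0.7, -0.3, 0.8]
gripper_width: 89.9
gripper_force: 0.0
```

Run:
```python
from plan import *
s=cams.grab_frame('scene')[150:250,250:380];t=cams.grab_frame('top')[130:230,270:400]
cv2.imwrite('pics/f.png',cv2.resize(np.hstack([s,t]),None,fx=3,fy=3,interpolation=cv2.INTER_CUBIC))
s=env.state();print(s['ee_pos'],s['force'])
```

```text
[ 281.63735145 -283.65528583  193.29437426] [-0.9653573  -1.75530648 -0.87185841]
```

View pics/f.png

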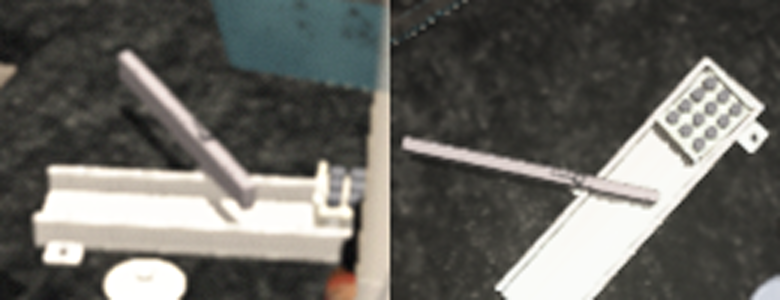

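The gate is shut, and the rack, at (655–740, 70–165) in the right crop, stands at the stop. One numeric check before I hand in.

Run:
```python
from plan import *
for u,v,z in((655,123,39),(692,164,39),(706,68,39),(750,104,39),(706,58,22),(764,106,22)):
    print(rot(-YAW)@(px2w('top',270+(u-390)/3,130+v/3,z)[:2]-O))
```

```text
[74.17313122 23.47320812]
[ 69.10471374 -19.32008333]
[133.81026238  22.92816845]
[135.03032705 -21.55245412]
[144.58512315  29.80314958]
[145.84679175 -30.30904173]
```

Run:
```python
from plan import *
from scipy.spatial import ConvexHull
def grid(im,poly):
    m=np.zeros(im.shape[:2],np.uint8);cv2.fillPoly(m,[np.int32(np.round(poly*8))],255)
    g=cv2.GaussianBlur(cv2.resize(im,None,fx=8,fy=8,interpolation=cv2.INTER_CUBIC),(0,0),5).max(2).astype(int) if 0 else cv2.GaussianBlur(cv2.cvtColor(cv2.resize(im,None,fx=8,fy=8,interpolation=cv2.INTER_CUBIC),6),(0,0),4)
    m=cv2.resize(m[:im.shape[0],:im.shape[1]],None) if 0 else m
    return g
def run(im,xc):
    b=cv2.resize(im,None,fx=8,fy=8,interpolation=cv2.INTER_CUBIC);g=cv2.GaussianBlur(cv2.cvtColor(b,cv2.COLOR_BGR2GRAY),(0,0),7)
    q=np.array([w2px('top',np.r_[world(np.array(c,float)),40]) for c in((xc-29,-19),(xc+29,-19),(xc+29,19),(xc-29,19))])
    m=np.zeros_like(g);cv2.fillPoly(m,[np.int32(q*8+3.5)],255)
    mn=(g==cv2.erode(g,np.ones((23,23))))&(m>0)&(g<190)
    n,l,s,c=cv2.connectedComponentsWithStats(mn.astype(np.uint8))
    P=np.array([rot(-YAW)@(px2w('top',*((x-3.5)/8),40)[:2]-O) for x in c[1:]])
    P=P[np.argsort(P[:,0])];print(len(P));print(P.round(1).tolist());print('mean',P.mean(0))
    r,_,a=cv2.minAreaRect(P.astype(np.float32));print(r,_,a)
run(cv2.imread('pics/top0.png'),-46)
run(cams.grab_frame('top'),106)
```

```text
12
[[-66.7, 1.2], [-65.6, 16.2], [-65.5, -13.3], [-53.1, 16.1], [-52.1, -12.4], [-51.8, 1.9], [-39.6, 1.8], [-39.3, 16.1], [-38.9, -11.7], [-26.8, 2.6], [-26.4, 17.2], [-25.9, -12.0]]
mean [-45.97195169   1.97114936]
(-46.364234924316406, 1.9540128707885742) (40.66892623901367, 29.452905654907227) 1.5024895668029785
13
[[82.6, -11.3], [84.3, 3.4], [84.9, 17.6], [95.7, -12.3], [96.8, 1.6], [97.4, 16.5], [109.3, -13.9], [110.3, 0.6], [110.3, 14.9], [122.3, -14.5], [123.0, 14.5], [123.5, -0.4], [130.5, -0.4]]
mean [105.45814527   1.25173569]
(107.11251831054688, 1.0212631225585938) (29.36492347717285, 46.90745162963867) 85.3646240234375
```

The vial grid puts the rack about 4 mm short of home and skewed about 4.5°, so it isn't seated yet. I'll reopen the gate the same way and finish the push with the contact further to the right.

Run:
```python
from plan import *
C,i=lever(0,115,110,85,11)
T=[]
s=env.state();p0=rot(-YAW)@(s['ee_pos'][:2]-O);ph0=47.6-s['ee_rot'][2]
for f in np.arange(1,11)/10: T.append((p0+(C-p0)*f,190-20*f,ph0+(110-ph0)*f,85))
rows(T[:5])
# second half from end of first
y=47.6-T[4][2];Rm=Ro.from_euler('xyz',[180,0,y],degrees=True).as_matrix()
for t in T[5:]:
    print((Rm.T@(np.r_[world(t[0]),t[1]]-np.r_[world(T[4][0]),T[4][1]])).round(0),np.deg2rad(t[2]-T[4][2]).round(3))
```

```text
now [ 283.9 -285.2  193.6] [1.80e+02 1.00e-01 1.11e+01] 10.95 F [-0.4  0.2  0.4] w 89.8 j6 32.0
[0.021, 0.0, 0.006, 0.128, 0.864]
[0.042, 0.001, 0.008, 0.256, 0.864]
[0.063, 0.001, 0.01, 0.385, 0.864]
[0.084, 0.002, 0.012, 0.513, 0.864]
[0.105, 0.002, 0.014, 0.641, 0.864]
[ 17. -12.   2.] 0.128
[ 34. -24.   4.] 0.256
[ 51. -37.   6.] 0.385
[ 68. -49.   8.] 0.513
[ 85. -61.  10.] 0.641
```

Emit:
apply_moves(deltas=[[0.021,0,0.006,0.128,0.86],[0.042,0.001,0.008,0.256,0.86],[0.063,0.001,0.01,0.385,0.86],[0.084,0.002,0.012,0.513,0.86],[0.105,0.002,0.014,0.641,0.86]])

```text
time_s: 11.45
ee_pos: [391.1, -268.2, 178.9]
ee_rot: [179.9, 0.0, -25.9]
force: [-0.1, -0.2, 0.7]
gripper_width: 84.7
gripper_force: 0.0
```

Emit:
apply_moves(deltas=[[0.017,-0.012,0.002,0.128,0.86],[0.034,-0.024,0.004,0.256,0.86],[0.051,-0.037,0.006,0.385,0.86],[0.068,-0.049,0.008,0.513,0.86],[0.085,-0.061,0.01,0.641,0.86]])

```text
time_s: 11.95
ee_pos: [494.2, -249.7, 168.6]
ee_rot: [179.9, -0.0, -62.6]
force: [-0.1, -0.2, 0.3]
gripper_width: 84.7
gripper_force: 0.0
```

Run:
```python
from plan import *
C,i=lever(0,115,110,85,11)
rows([(C,60,110,85),(C,27,110,85)])
```

```text
now [ 494.2 -249.7  168.6] [179.9  -0.  -62.6] 11.95 F [-0.1 -0.2  0.3] w 84.7 j6 125.0
[-0.003, 0.003, 0.109, -0.003, 0.864]
[-0.003, 0.003, 0.142, -0.003, 0.864]
```

Emit:
apply_moves(deltas=[[-0.003,0.003,0.03,0,0.86],[-0.003,0.003,0.07,0,0.86],[-0.003,0.003,0.1,0,0.86],[-0.003,0.003,0.13,0,0.86],[-0.003,0.003,0.142,0,0.86]])

```text
time_s: 12.45
ee_pos: [487.5, -247.5, 24.0]
ee_rot: [179.8, 0.2, -62.3]
force: [-0.1, -0.3, 0.4]
gripper_width: 84.5
gripper_force: 0.0
```

Emit:
apply_moves(deltas=[[0,0,0,0,0.86],[0,0,0,0,0.86]])

```text
time_s: 12.65
ee_pos: [489.6, -248.6, 27.7]
ee_rot: [-180.0, -0.1, -62.3]
force: [-0.3, -1.0, 0.3]
gripper_width: 84.7
gripper_force: 0.0
```

Emit:
apply_moves(deltas=[[-0.013,0.015,0,-0.053,0.75],[-0.018,0.023,0,-0.107,0.63],[-0.022,0.032,0,-0.16,0.51],[-0.025,0.04,0,-0.213,0.39],[-0.027,0.05,0,-0.267,0.27]])

```text
time_s: 13.15
ee_pos: [433.1, -248.0, 29.0]
ee_rot: [-179.9, -0.2, -46.9]
force: [0.3, 0.4, -0.2]
gripper_width: 58.9
gripper_force: 0.4
```

Emit:
apply_moves(deltas=[[-0.009,0.009,0.002,-0.051,0.15],[-0.012,0.018,0.002,-0.104,0.04],[-0.014,0.028,0.002,-0.157,-0.08],[-0.015,0.037,0.002,-0.211,-0.2],[-0.014,0.044,0.002,-0.249,-0.29]])

```text
time_s: 13.65
ee_pos: [390.9, -268.1, 26.9]
ee_rot: [-180.0, -0.2, -32.7]
force: [-1.1, 1.8, -0.2]
gripper_width: 33.3
gripper_force: 0.5
```

Run:
```python
from plan import *
prow([-80,-68,-56,-44,-32],z=18)
```

```text
{'r': 84, 'Bclear': 17, 'Bx': (-67, -32), 'By': (-12, 14)}
now [ 390.9 -268.1   26.9] [-180.    -0.2  -32.7] 13.65 F [-1.1  1.8 -0.2] w 33.3 j6 87.0
[0.006, -0.001, 0.009, -0.029, -0.327]
[0.016, 0.001, 0.009, -0.086, -0.274]
[0.026, 0.003, 0.009, -0.143, -0.216]
[0.036, 0.005, 0.009, -0.201, -0.153]
[0.046, 0.006, 0.009, -0.258, -0.085]
```

Emit:
apply_moves(deltas=[[0.006,-0.001,0.002,-0.029,-0.32],[0.016,0.001,0.005,-0.086,-0.27],[0.026,0.003,0.009,-0.143,-0.21],[0.036,0.005,0.01,-0.201,-0.15],[0.046,0.006,0.01,-0.258,-0.08]])

```text
time_s: 14.15
ee_pos: [426.8, -297.3, 15.6]
ee_rot: [-180.0, -0.1, -17.9]
force: [-0.7, 2.0, -0.0]
gripper_width: 41.5
gripper_force: 0.7
```

Run:
```python
from plan import *
prow([-22,-12,-2,8,18],z=16)
```

```text
{'r': 52, 'Bclear': 20, 'Bx': (-16, 18), 'By': (-18, 13)}
now [ 426.8 -297.3   15.6] [-1.80e+02 -1.00e-01 -1.79e+01] 14.15 F [-0.7  2.  -0. ] w 41.5 j6 72.0
[0.007, 0.005, -0.0, -0.047, -0.023]
[0.015, 0.008, -0.0, -0.094, 0.045]
[0.021, 0.011, -0.0, -0.142, 0.118]
[0.028, 0.015, -0.0, -0.19, 0.199]
[0.036, 0.018, -0.0, -0.238, 0.287]
```

Emit:
apply_moves(deltas=[[0.007,0.005,0,-0.047,-0.02],[0.015,0.008,0,-0.094,0.05],[0.021,0.011,0,-0.142,0.12],[0.028,0.015,0,-0.19,0.2],[0.036,0.018,0,-0.238,0.29]])

```text
time_s: 14.65
ee_pos: [455.2, -325.0, 15.7]
ee_rot: [-180.0, -0.0, -4.3]
force: [0.8, 3.1, -0.9]
gripper_width: 58.2
gripper_force: 1.2
```

Run:
```python
from plan import *
T=[]
for x,phi,op in((26,47,68),(34,45,74),(42,43,80),(50,41,86),(58,40,90)):
    C,i=push(1.1,x,0,phi,op);print(i);T.append((C,15,phi,op))
rows(T)
```

```text
{'r': 53, 'Bclear': 22, 'Bx': (-7, 26), 'By': (-20, 11)}
{'r': 50, 'Bclear': 24, 'Bx': (2, 34), 'By': (-23, 10)}
{'r': 48, 'Bclear': 25, 'Bx': (10, 42), 'By': (-24, 8)}
{'r': 46, 'Bclear': 27, 'Bx': (18, 50), 'By': (-26, 7)}
{'r': 42, 'Bclear': 28, 'Bx': (27, 58), 'By': (-27, 6)}
now [ 455.2 -325.    15.7] [-180.    -0.    -4.3] 14.65 F [ 0.8  3.1 -0.9] w 58.2 j6 57.0
[0.002, 0.003, 0.001, -0.085, 0.491]
[0.006, 0.007, 0.001, -0.12, 0.623]
[0.009, 0.01, 0.001, -0.155, 0.754]
[0.012, 0.013, 0.001, -0.189, 0.886]
[0.017, 0.017, 0.001, -0.207, 0.974]
```

Emit:
apply_moves(deltas=[[0.002,0.003,0,-0.05,0.45],[0.006,0.007,0,-0.1,0.6],[0.01,0.009,0.001,-0.15,0.75],[0.013,0.012,0.001,-0.185,0.88],[0.018,0.016,0.001,-0.2,0.97]])

```text
time_s: 15.15
ee_pos: [471.7, -341.9, 14.6]
ee_rot: [-179.9, -0.0, 7.1]
force: [-0.3, 4.5, 0.7]
gripper_width: 88.8
gripper_force: 1.5
```

```bash
cat >> plan.py <<'E'
def where():
    s=env.state();p=rot(-YAW)@(s['ee_pos'][:2]-O);phi=47.6-s['ee_rot'][2];d=s['gripper_width']+13.5
    u=np.array([np.cos(np.deg2rad(phi)),-np.sin(np.deg2rad(phi))]);a,b,_=geom(p-u*d/2,phi,d)
    print('A',a[a[:,1].argmin()].round(1),'B front',b[b[:,0].argmax()].round(1),'Bymin',b[:,1].min().round(1),'F',(rot(-YAW)@s['force'][:2]).round(1),s['force'][2].round(1),'phi',phi.round(1))
E
python3 - <<'E'
from plan import *
where()
T=[]
for x in(62,65,68,70,72):
    C,i=push(1.08,x,0,40,90);T.append((C,14,40,90))
rows(T)
E
```

```text
A [-42.1  41.4] B front [56.5 -0.6] Bymin -25.0 F [-3.3  3.1] 0.7 phi 40.5
now [ 471.7 -341.9   14.6] [-179.9   -0.     7.1] 15.15 F [-0.3  4.5  0.7] w 88.8 j6 46.0
[0.002, 0.004, 0.001, -0.008, 0.974]
[0.004, 0.006, 0.001, -0.008, 0.974]
[0.006, 0.008, 0.001, -0.008, 0.974]
[0.008, 0.01, 0.001, -0.008, 0.974]
[0.009, 0.011, 0.001, -0.008, 0.974]
```

Emit:
apply_moves(deltas=[[0.002,0.004,0,0,0.97],[0.004,0.006,0,0,0.97],[0.006,0.008,0,0,0.97],[0.008,0.01,0,0,0.97],[0.009,0.011,0,0,0.97]])

```text
time_s: 15.65
ee_pos: [481.0, -351.7, 13.7]
ee_rot: [-179.9, 0.0, 7.0]
force: [0.1, 5.2, 0.7]
gripper_width: 89.9
gripper_force: 2.2
```

Run:
```python
from plan import *
where()
T=[]
for x in(74,76,78,80,82):
    C,i=push(1.08,x,0,40,90);T.append((C,14.5,40,90))
rows(T)
```

```text
A [-28.9  41. ] B front [70.4 -1.9] Bymin -26.3 F [-3.5  3.9] 0.7 phi 40.6
now [ 481.  -351.7   13.7] [-179.9    0.     7. ] 15.65 F [0.1 5.2 0.7] w 89.9 j6 46.0
[0.002, 0.002, -0.001, -0.01, 0.974]
[0.004, 0.003, -0.001, -0.01, 0.974]
[0.005, 0.005, -0.001, -0.01, 0.974]
[0.006, 0.006, -0.001, -0.01, 0.974]
[0.008, 0.008, -0.001, -0.01, 0.974]
```

Emit:
apply_moves(deltas=[[0.002,0.002,0,0,0.97],[0.004,0.003,-0.001,0,0.97],[0.005,0.005,-0.001,0,0.97],[0.006,0.006,-0.001,0,0.97],[0.008,0.008,-0.001,0,0.97]])

```text
time_s: 16.15
ee_pos: [486.4, -355.2, 14.4]
ee_rot: [-179.4, 0.4, 7.0]
force: [-9.9, 16.3, 11.3]
gripper_width: 89.7
gripper_force: 10.4
```

```bash
python3 -c "
from plan import *
where()"
```

```text
A [-22.5  42. ] B front [76.7 -0.9] Bymin -25.2 F [-18.3   5.3] 11.3 phi 40.6
```

```bash
python3 -c "
from plan import *
cv2.imwrite('pics/s1.png',cams.grab_frame('scene'))"
```

Emit:
apply_moves(deltas=[[-0.001,-0.002,0,0,0.97],[-0.002,-0.004,0,0,0.97],[-0.003,-0.005,0,0,0.97],[-0.004,-0.006,0,0,0.97],[-0.005,-0.007,0,0,0.97]])

```text
time_s: 16.7
ee_pos: [486.0, -354.2, 15.4]
ee_rot: [179.8, -0.2, 7.1]
force: [5.7, 1.0, -0.9]
gripper_width: 89.8
gripper_force: 2.2
```

```bash
python3 -c "
from plan import *
where()
cv2.imwrite('pics/s2.png',cams.grab_frame('scene'))"
```

```text
A [-23.6  42.4] B front [75.8 -0.4] Bymin -24.7 F [3.5 4.5] -0.9 phi 40.5
```

Emit:
apply_moves(deltas=[[-0.001,-0.002,0,0,0.97],[-0.002,-0.003,0,0,0.97],[-0.003,-0.004,0,0,0.97],[-0.003,-0.004,0,0,0.97]])

```text
time_s: 17.15
ee_pos: [480.7, -349.5, 15.2]
ee_rot: [180.0, -0.0, 7.1]
force: [3.7, 0.6, 0.5]
gripper_width: 89.3
gripper_force: 1.6
```

Run:
```python
from plan import *
where()
cv2.imwrite('pics/s3.png',cams.grab_frame('scene'))
f=[cv2.cvtColor(cv2.imread(f'pics/s{k}.png'),6) for k in(1,2,3)]
for xy in((72,20,39),(72,-20,39),(76,-23,39),(108,-23,30),(130,-23,39),(140,0,22)):print(xy,w2px('scene',np.r_[world(np.array(xy[:2],float)),xy[2]]).round(1))
u,v=w2px('scene',np.r_[world(np.array([90.,-15])),38]).astype(int)
pts=cv2.goodFeaturesToTrack(f[0][v-25:v+25,u-20:u+32],25,.03,3)+np.float32([u-20,v-25])
for k in(1,2):
    q,st,e=cv2.calcOpticalFlowPyrLK(f[0],f[k],pts,None,winSize=(9,9))
    print(np.c_[pts[:,0],(q-pts)[:,0],st].round(1).tolist())
```

```text
A [-30.5  42.1] B front [68.5 -0.3] Bymin -24.6 F [2.3 2.9] 0.5 phi 40.5
(72, 20, 39) [355.2 205.3]
(72, -20, 39) [355.3 216.5]
(76, -23, 39) [357.4 217.5]
(108, -23, 30) [374.1 222.3]
(130, -23, 39) [386.3 219. ]
(140, 0, 22) [389.9 220. ]
[[366.0, 227.0, 0.0, -0.0, 1.0], [358.0, 204.0, -0.10000000149011612, 0.30000001192092896, 1.0], [361.0, 236.0, -0.0, 0.10000000149011612, 1.0], [371.0, 205.0, 0.0, -0.10000000149011612, 1.0], [366.0, 221.0, 0.10000000149011612, -0.6000000238418579, 1.0], [367.0, 230.0, 0.0, -0.0, 1.0], [365.0, 210.0, -0.20000000298023224, 0.30000001192092896, 1.0], [364.0, 230.0, -0.0, -0.0, 1.0], [368.0, 209.0, -0.20000000298023224, 0.20000000298023224, 1.0], [361.0, 227.0, -0.30000001192092896, 0.0, 1.0], [358.0, 207.0, -0.20000000298023224, 0.30000001192092896, 1.0], [353.0, 220.0, -0.20000000298023224, -1.100000023841858, 1.0], [359.0, 218.0, -0.20000000298023224, -0.20000000298023224, 1.0], [371.0, 208.0, -0.10000000149011612, -0.0, 1.0], [356.0, 218.0, -0.30000001192092896, -0.5, 1.0], [346.0, 194.0, -1.2999999523162842, -0.800000011920929, 1.0], [368.0, 23
[... 808 characters left out ...]
000059604645, 0.0, 1.0], [358.0, 207.0, -0.5, -0.30000001192092896, 1.0], [353.0, 220.0, -3.9000000953674316, -1.399999976158142, 1.0], [359.0, 218.0, 1.399999976158142, -12.199999809265137, 1.0], [371.0, 208.0, -0.30000001192092896, 0.5, 1.0], [356.0, 218.0, 1.5, -12.5, 1.0], [346.0, 194.0, -5.199999809265137, -1.100000023841858, 1.0], [368.0, 238.0, 0.0, -0.0, 1.0], [372.0, 193.0, 0.10000000149011612, -0.5, 1.0], [363.0, 224.0, 0.10000000149011612, -0.800000011920929, 1.0], [362.0, 218.0, 0.10000000149011612, -1.2999999523162842, 1.0], [372.0, 196.0, 0.0, -0.10000000149011612, 1.0], [360.0, 222.0, -0.800000011920929, -1.0, 1.0], [346.0, 197.0, -4.900000095367432, -0.8999999761581421, 1.0]]
```

Emit:
apply_moves(deltas=[[0,0,-0.01,0,0.97],[0,0,-0.03,0,0.97],[0,0,-0.06,0,0.97],[0,0,-0.1,0,0.97],[0,0,-0.14,0,0.97]])

```text
time_s: 17.7
ee_pos: [478.6, -349.2, 156.1]
ee_rot: [-179.9, 0.2, 7.1]
force: [1.1, -0.8, 0.3]
gripper_width: 89.9
gripper_force: 0.0
```

Emit:
apply_moves(deltas=[[-0.04,-0.02,-0.02,0,0.97],[-0.08,-0.04,-0.03,0,0.97],[-0.12,-0.06,-0.04,0,0.97],[-0.16,-0.08,-0.04,0,0.97],[-0.18,-0.1,-0.04,0,0.97]])

```text
time_s: 18.2
ee_pos: [285.2, -271.0, 195.2]
ee_rot: [-180.0, 0.2, 7.1]
force: [1.3, 0.2, -0.2]
gripper_width: 90.0
gripper_force: 0.0
```

```bash
cat > meas.py <<'E'
from plan import *
from scipy.optimize import least_squares
def run(im,xc):
    b=cv2.resize(im,None,fx=8,fy=8,interpolation=cv2.INTER_CUBIC);g=cv2.GaussianBlur(cv2.cvtColor(b,cv2.COLOR_BGR2GRAY),(0,0),7)
    q=np.array([w2px('top',np.r_[world(np.array(c,float)),40]) for c in((xc-28,-21),(xc+23,-21),(xc+23,21),(xc-28,21))])
    m=np.zeros_like(g);cv2.fillPoly(m,[np.int32(q*8+3.5)],255)
    mn=(g==cv2.erode(g,np.ones((23,23))))&(m>0)&(g<190)
    c=cv2.connectedComponentsWithStats(mn.astype(np.uint8))[3][1:]
    P=np.array([rot(-YAW)@(px2w('top',*((x-3.5)/8),40)[:2]-O) for x in c]);P=P[np.argsort(P[:,0])];print(len(P))
    if len(P)!=12: print(P.round(1).tolist());return
    G=np.array([(i*13.3,j*14.4) for i in(-1.5,-.5,.5,1.5) for j in(-1,0,1)])
    P=np.vstack([p[np.argsort(p[:,1])] for p in P.reshape(4,3,2)])
    r=least_squares(lambda t:(t[:2]+G@rot(t[2]).T*t[3]-P).ravel(),[xc,0,0,1]);print('x,y,yaw,scale',r.x.round(2),'rms',r.fun.std().round(2))
run(cv2.imread('pics/top0.png'),-46)
im=cams.grab_frame('top');cv2.imwrite('pics/g.png',im);run(im,106)
E
python3 meas.py
```

```text
12
x,y,yaw,scale [-45.97   1.97   1.46   0.99] rms 0.39
12
x,y,yaw,scale [103.11   1.38  -4.7    0.99] rms 0.42
```

The rack's corner rests on the stop, but finger friction holds it skewed. I'll reopen the gate once more and, while pressing lightly, swing finger B to the right to square the rack against the stop.

Run:
```python
from plan import *
C,i=lever(0,115,110,85,11)
T=[]
s=env.state();p0=rot(-YAW)@(s['ee_pos'][:2]-O);ph0=47.6-s['ee_rot'][2]
for f in np.arange(1,11)/10: T.append((p0+(C-p0)*f,190-20*f,ph0+(110-ph0)*f,85))
rows(T[:5])
y=47.6-T[4][2];Rm=Ro.from_euler('xyz',[180,0,y],degrees=True).as_matrix()
for t in T[5:]:
    print((Rm.T@(np.r_[world(t[0]),t[1]]-np.r_[world(T[4][0]),T[4][1]])).round(0),np.deg2rad(t[2]-T[4][2]).round(3))
```

```text
now [ 282.3 -267.8  194.7] [-179.7    0.4    7.1] 18.25 F [-3.1  4.3 -0.8] w 90.1 j6 38.0
[0.021, 0.001, 0.007, 0.121, 0.864]
[0.042, 0.001, 0.009, 0.243, 0.864]
[0.063, 0.002, 0.011, 0.364, 0.864]
[0.083, 0.003, 0.013, 0.485, 0.864]
[0.104, 0.003, 0.015, 0.606, 0.864]
[ 18. -11.   2.] 0.121
[ 35. -23.   4.] 0.243
[ 53. -34.   6.] 0.364
[ 70. -45.   8.] 0.485
[ 88. -57.  10.] 0.606
```

Emit:
apply_moves(deltas=[[0.021,0.001,0.006,0.121,0.86],[0.042,0.001,0.009,0.243,0.86],[0.063,0.002,0.011,0.364,0.86],[0.083,0.003,0.013,0.485,0.86],[0.104,0.003,0.015,0.606,0.86]])

```text
time_s: 18.75
ee_pos: [392.6, -262.5, 179.9]
ee_rot: [179.9, 0.2, -27.9]
force: [-0.2, -1.2, -0.8]
gripper_width: 85.4
gripper_force: 0.0
```

Emit:
apply_moves(deltas=[[0.018,-0.011,0.002,0.121,0.86],[0.035,-0.023,0.004,0.243,0.86],[0.053,-0.034,0.006,0.364,0.86],[0.07,-0.045,0.008,0.485,0.86],[0.088,-0.057,0.01,0.606,0.86]])

```text
time_s: 19.25
ee_pos: [497.0, -253.0, 169.8]
ee_rot: [179.8, 0.1, -62.6]
force: [-1.2, -0.2, 0.1]
gripper_width: 84.9
gripper_force: 0.0
```

Run:
```python
from plan import *
C,i=lever(0,115,110,85,11)
rows([(C,60,110,85),(C,27,110,85)])
```

```text
now [ 497.  -253.   169.8] [ 1.798e+02  1.000e-01 -6.260e+01] 19.25 F [-1.2 -0.2  0.1] w 84.9 j6 125.0
[-0.007, 0.004, 0.11, -0.003, 0.864]
[-0.007, 0.004, 0.143, -0.003, 0.864]
```

Emit:
apply_moves(deltas=[[-0.007,0.004,0.03,0,0.86],[-0.007,0.004,0.07,0,0.86],[-0.007,0.004,0.1,0,0.86],[-0.007,0.004,0.13,0,0.86],[-0.007,0.004,0.142,0,0.86]])

```text
time_s: 19.75
ee_pos: [488.1, -247.6, 25.4]
ee_rot: [179.7, 0.3, -62.3]
force: [-0.6, 0.2, 1.0]
gripper_width: 84.8
gripper_force: 0.0
```

Emit:
apply_moves(deltas=[[0,0,0,0,0.86],[0,0,0,0,0.86]])

```text
time_s: 19.95
ee_pos: [491.4, -249.0, 28.9]
ee_rot: [-180.0, -0.1, -62.3]
force: [0.6, -0.4, 0.4]
gripper_width: 84.5
gripper_force: 0.0
```

Emit:
apply_moves(deltas=[[-0.013,0.015,0,-0.053,0.75],[-0.018,0.023,0,-0.107,0.63],[-0.022,0.032,0,-0.16,0.51],[-0.025,0.04,0,-0.213,0.39],[-0.027,0.05,0,-0.267,0.27]])

```text
time_s: 20.45
ee_pos: [435.1, -248.4, 30.0]
ee_rot: [-179.9, -0.2, -46.9]
force: [0.8, 1.0, 0.8]
gripper_width: 59.0
gripper_force: 0.4
```

Emit:
apply_moves(deltas=[[-0.009,0.009,0.002,-0.051,0.15],[-0.012,0.018,0.002,-0.104,0.04],[-0.014,0.028,0.002,-0.157,-0.08],[-0.015,0.037,0.002,-0.211,-0.2],[-0.014,0.044,0.002,-0.249,-0.29]])

```text
time_s: 20.95
ee_pos: [392.9, -268.3, 27.9]
ee_rot: [180.0, -0.2, -32.7]
force: [-0.2, 1.2, 0.4]
gripper_width: 33.0
gripper_force: 0.5
```

Emit:
apply_moves(deltas=[[0.006,-0.001,0.002,-0.029,-0.32],[0.016,0.001,0.005,-0.086,-0.27],[0.026,0.003,0.009,-0.143,-0.21],[0.036,0.005,0.01,-0.201,-0.15],[0.046,0.006,0.01,-0.258,-0.08]])

```text
time_s: 21.45
ee_pos: [429.0, -297.7, 16.6]
ee_rot: [-180.0, -0.1, -17.9]
force: [0.1, 2.1, -0.3]
gripper_width: 41.5
gripper_force: 0.7
```

Run:
```python
from plan import *
where();prow([-22,-12,-2,8,18],z=16)
```

```text
A [-82.4  40.9] B front [-30.4   4.2] Bymin -9.1 F [-1.3  1.6] -0.3 phi 65.5
{'r': 52, 'Bclear': 20, 'Bx': (-16, 18), 'By': (-18, 13)}
now [ 429.  -297.7   16.6] [-1.80e+02 -1.00e-01 -1.79e+01] 21.45 F [ 0.1  2.1 -0.3] w 41.5 j6 72.0
[0.005, 0.005, 0.001, -0.047, -0.023]
[0.012, 0.008, 0.001, -0.094, 0.045]
[0.019, 0.012, 0.001, -0.142, 0.118]
[0.026, 0.015, 0.001, -0.19, 0.199]
[0.033, 0.018, 0.001, -0.237, 0.287]
```

Emit:
apply_moves(deltas=[[0.005,0.005,0,-0.047,-0.02],[0.012,0.008,0,-0.094,0.05],[0.019,0.012,0.001,-0.142,0.12],[0.026,0.015,0.001,-0.19,0.2],[0.033,0.018,0.001,-0.238,0.29]])

```text
time_s: 21.95
ee_pos: [454.7, -324.4, 15.7]
ee_rot: [-180.0, -0.0, -4.2]
force: [0.9, 3.4, -0.4]
gripper_width: 58.6
gripper_force: 1.2
```

Run:
```python
from plan import *
where();T=[]
for x,phi,op in((26,47,66),(34,43,72),(42,40,78),(50,37,85),(58,34,90)):
    C,i=push(1.08,x,0,phi,op);print(i);T.append((C,15,phi,op))
rows(T)
```

```text
A [-52.9  39.4] B front [16.8  2.5] Bymin -17.3 F [-1.6  3.1] -0.4 phi 51.8
{'r': 52, 'Bclear': 19, 'Bx': (-7, 26), 'By': (-18, 14)}
{'r': 51, 'Bclear': 18, 'Bx': (2, 34), 'By': (-18, 15)}
{'r': 49, 'Bclear': 18, 'Bx': (11, 42), 'By': (-18, 15)}
{'r': 48, 'Bclear': 18, 'Bx': (20, 50), 'By': (-19, 15)}
{'r': 46, 'Bclear': 17, 'Bx': (29, 58), 'By': (-17, 17)}
now [ 454.7 -324.4   15.7] [-180.    -0.    -4.2] 21.95 F [ 0.9  3.4 -0.4] w 58.6 j6 57.0
[0.004, 0.002, 0.001, -0.085, 0.447]
[0.008, 0.004, 0.001, -0.154, 0.579]
[0.012, 0.007, 0.001, -0.207, 0.711]
[0.015, 0.01, 0.001, -0.259, 0.864]
[0.019, 0.012, 0.001, -0.312, 0.974]
```

Emit:
apply_moves(deltas=[[0.004,0.002,0,-0.07,0.45],[0.008,0.004,0,-0.14,0.58],[0.012,0.007,0.001,-0.207,0.71],[0.015,0.01,0.001,-0.259,0.86],[0.019,0.012,0.001,-0.312,0.97]])

```text
time_s: 22.45
ee_pos: [472.5, -337.5, 14.6]
ee_rot: [-179.9, -0.0, 13.6]
force: [-0.2, 2.8, -0.1]
gripper_width: 88.9
gripper_force: 1.4
```

Run:
```python
from plan import *
where();T=[]
for x in(63,68,72,75,77):
    C,i=push(1.08,x,0,34,90);T.append((C,14,34,90))
rows(T)
```

```text
A [-46.1  40.2] B front [56.7  9.5] Bymin -17.1 F [-2.   1.9] -0.1 phi 34.0
now [ 472.5 -337.5   14.6] [-179.9   -0.    13.6] 22.45 F [-0.2  2.8 -0.1] w 88.9 j6 40.0
[0.003, 0.004, 0.001, 0.0, 0.974]
[0.006, 0.009, 0.001, 0.0, 0.974]
[0.008, 0.012, 0.001, 0.0, 0.974]
[0.01, 0.014, 0.001, 0.0, 0.974]
[0.011, 0.016, 0.001, 0.0, 0.974]
```

Emit:
apply_moves(deltas=[[0.003,0.004,0,0,0.97],[0.006,0.008,0,0,0.97],[0.009,0.011,0,0,0.97],[0.011,0.014,0,0,0.97],[0.012,0.016,0,0,0.97]])

```text
time_s: 22.95
ee_pos: [487.2, -350.2, 13.8]
ee_rot: [-179.9, 0.0, 13.4]
force: [0.9, 6.9, -0.5]
gripper_width: 90.1
gripper_force: 2.5
```

Run:
```python
from plan import *
where();T=[]
for x,p in((77,34),(78,35),(79,36.5),(79,38),(79,39.5)):
    C,i=push(1.08,x,0,p,90);T.append((C,14,p,90))
rows(T)
```

```text
A [-27.1  41.2] B front [76.5  9.5] Bymin -17.0 F [-3.9  5.7] -0.5 phi 34.2
now [ 487.2 -350.2   13.8] [-179.9    0.    13.4] 22.95 F [ 0.9  6.9 -0.5] w 90.1 j6 40.0
[0.0, 0.0, -0.0, -0.003, 0.974]
[0.0, 0.002, -0.0, 0.015, 0.974]
[0.0, 0.004, -0.0, 0.041, 0.974]
[-0.001, 0.005, -0.0, 0.067, 0.974]
[-0.001, 0.006, -0.0, 0.093, 0.974]
```

Emit:
apply_moves(deltas=[[0.001,0.002,0,0,0.97],[0.002,0.003,0,0,0.97],[0.002,0.005,0,0.02,0.97],[0.002,0.006,0,0.04,0.97],[0.001,0.007,0,0.06,0.97]])

```text
time_s: 23.45
ee_pos: [487.8, -353.9, 13.6]
ee_rot: [-179.5, 0.2, 9.9]
force: [-2.5, 12.6, 3.9]
gripper_width: 90.0
gripper_force: 5.5
```

```bash
python3 -c "
from plan import *
where()"
```

```text
A [-23.3  41.7] B front [78.2  3.8] Bymin -21.5 F [-10.3   7.6] 3.9 phi 37.7
```

Emit:
apply_moves(deltas=[[0,0.001,0,0.02,0.97],[0,0.003,0,0.04,0.97],[0,0.004,0,0.06,0.97],[0,0.004,0,0.06,0.97]])

```text
time_s: 23.85
ee_pos: [488.0, -355.9, 12.9]
ee_rot: [-179.3, 0.3, 6.5]
force: [-2.0, 16.7, 3.8]
gripper_width: 89.9
gripper_force: 7.4
```

```bash
python3 -c "
from plan import *
where()"
```

```text
A [-20.8  42.9] B front [78.1 -0.9] Bymin -25.0 F [-12.8  10.9] 3.8 phi 41.1
```

Emit:
apply_moves(deltas=[[-0.002,-0.002,0,0,0.97],[-0.004,-0.005,0,0,0.97],[-0.006,-0.007,0,0,0.97],[-0.008,-0.009,0,0,0.97],[-0.009,-0.01,0,0,0.97]])

```text
time_s: 24.35
ee_pos: [483.5, -354.3, 15.0]
ee_rot: [179.7, -0.4, 6.6]
force: [4.4, 0.8, -0.6]
gripper_width: 90.3
gripper_force: 2.2
```

```bash
python3 -c "
from plan import *
where()"
```

```text
A [-25.3  41.1] B front [73.9 -2.8] Bymin -27.0 F [2.7 3.6] -0.6 phi 41.0
```

Emit:
apply_moves(deltas=[[-0.001,-0.002,0,0,0.97],[-0.002,-0.003,0,0,0.97],[-0.002,-0.003,0,0,0.97]])

```text
time_s: 24.65
ee_pos: [479.3, -350.7, 14.6]
ee_rot: [179.9, -0.2, 6.6]
force: [5.3, 1.3, 0.7]
gripper_width: 89.6
gripper_force: 2.0
```

Emit:
apply_moves(deltas=[[0,0,-0.01,0,0.97],[0,0,-0.03,0,0.97],[0,0,-0.06,0,0.97],[0,0,-0.1,0,0.97],[0,0,-0.14,0,0.97]])

```text
time_s: 25.15
ee_pos: [476.1, -349.9, 155.1]
ee_rot: [-180.0, 0.2, 6.7]
force: [0.5, -1.1, 0.7]
gripper_width: 89.9
gripper_force: 0.0
```

Emit:
apply_moves(deltas=[[-0.04,-0.02,-0.02,0,0.97],[-0.08,-0.04,-0.03,0,0.97],[-0.12,-0.06,-0.04,0,0.97],[-0.16,-0.08,-0.04,0,0.97],[-0.18,-0.1,-0.04,0,0.97]])

```text
time_s: 25.65
ee_pos: [283.4, -270.2, 194.2]
ee_rot: [-180.0, 0.2, 6.6]
force: [1.2, -1.1, 0.4]
gripper_width: 89.9
gripper_force: 0.0
```

```bash
python3 meas.py
```

```text
12
x,y,yaw,scale [-45.97   1.97   1.46   0.99] rms 0.39
12
x,y,yaw,scale [104.72  -1.7    0.23   0.98] rms 0.53
```

Run:
```python
from plan import *
g0=cv2.cvtColor(cv2.imread('pics/top0.png'),6);g1=cv2.cvtColor(cv2.imread('pics/g.png'),6) if 0 else cv2.cvtColor(cams.grab_frame('top'),6)
def prof(g,xs,ys,z):
    P=np.array([[w2px('top',np.r_[world(np.array([x,y],float)),z]) for x in xs] for y in ys],np.float32)
    return cv2.remap(g,P[...,0],P[...,1],cv2.INTER_LINEAR).mean(0).astype(int)
xs=np.arange(120,152,2);print(xs);print('stop before',prof(g0,xs,range(-18,19,3),22));print('after z39   ',prof(g1,xs,range(-18,19,3),39));print('after z22   ',prof(g1,xs,range(-18,19,3),22))
xs=np.arange(60,86,2);print(xs,'rear after',prof(g1,xs,range(-20,17,3),39))
xs=np.arange(-92,-66,2);print(xs,'rear before',prof(g0,xs,range(-18,19,3),39))
xs=np.arange(-26,-4,2);print(xs,'front before',prof(g0,xs,range(-18,19,3),39))
```

```text
[120 122 124 126 128 130 132 134 136 138 140 142 144 146 148 150]
stop before [247 247 247 247 247 246 239 206 130  74 127 217 229 167  83  55]
after z39    [207 193 174 173 179 185 193 179 175 225 214 128  64  53  53  54]
after z22    [179 191 205 194 175 169 175 181 189 186 168 208 227 167  81  54]
[60 62 64 66 68 70 72 74 76 78 80 82 84] rear after [249 249 249 246 218 155 113 106 155 227 240 214 185]
[-92 -90 -88 -86 -84 -82 -80 -78 -76 -74 -72 -70 -68] rear before [249 249 249 249 249 248 225 194 227 241 230 209 189]
[-26 -24 -22 -20 -18 -16 -14 -12 -10  -8  -6] front before [186 191 206 217 213 233 244 245 248 249 249]
```

Run:
```python
from plan import *
g0=cv2.imread('pics/top0.png');g1=cams.grab_frame('top');d=cv2.absdiff(g0,g1).max(2)
m=np.zeros(d.shape,np.uint8)
q=[w2px('top',np.r_[world(PIV+r*np.array([-.5,.866])),46]) for r in(138,-60)];cv2.line(m,*[tuple(int(round(v)) for v in p) for p in q],255,5)
print('gate diff',d[m>0].mean(),'bystanders',d[185:275,345:425].mean())
env.job_done()
```

```text
gate diff 3.143081761006289 bystanders 2.875277777777778
the job is handed in; nothing more can be done
```

The rack is home and square against the end stop and the gate is shut behind it, with the crucible, lids and bottles unmoved; I handed the job in at about 26 s, after the first push left the rack skewed and I reopened the gate twice to seat it.

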